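Break down two stacks of battery pack parts into their trays

TASK

Take the two stacks of battery pack parts apart and stand each part upright (the way up it stands now) and flat on the floor of the tray made for its shape: the long cell block in the long tray, the square cell block in the square tray, the contactor in the small oblong tray and the capacitor in the round tray. Lift each over the tray's lip and set it down gently; do not drop or tip any part, and leave the jar and the roll of tape where they are.

Things in the scene. Friction and masses are not known exactly. Their poses are not given: they have to be found in the camera images.
- long_block: the long cell block: 2 by 4 upright round grey 18 mm battery cells between black plastic end plates, steel cell ends showing on top; handle it as a solid box with flat sides; about 0.35 to 0.55 kg. It stands on the bench, with either the contactor or the capacitor standing loose on its top. Origin: centre of its underside, z up. 40 mm along its x, 80 mm along its y, 68 mm high
- square_block: the square cell block: 3 by 3 upright round grey 18 mm battery cells between black plastic end plates, steel cell ends showing on top; handle it as a solid box with flat sides; about 0.35 to 0.55 kg. It stands on the bench, with either the contactor or the capacitor standing loose on its top. Origin: centre of its underside, z up. 60 mm along its x and y, 68 mm high
- contactor: white plastic oblong box 32 mm along its x, 56 mm along its y, 38 mm high, with two brass studs of 10 mm diameter rising 7 mm above the top; about 0.16 kg. At the start it stands loose on one of the two cell blocks, either one, roughly centred but turned its own way, so its underside is 68 mm above the bench. Origin: centre of its underside, z up
- capacitor: dark upright cylinder of 34 mm diameter, 45 mm high, with an aluminium top; about 0.07 kg. At the start it stands on the cell block that the contactor is not on, its underside 68 mm above the bench. Origin: centre of its underside, z up
- long_tray: the long tray, for the long cell block: dark grey plastic open tray with a retaining lip all round, 25 mm high over the bench, wall 3 mm, floor 4 mm thick; inside 58 mm along its x and 98 mm along its y; fixed to the bench; it may be turned up to 0.5 rad. Origin: centre of its underside on the bench, z up
- square_tray: the square tray, for the square cell block: dark grey plastic open tray with a retaining lip all round, 25 mm high over the bench, wall 3 mm, floor 4 mm thick; inside 78 mm by 78 mm; fixed to the bench; it may be turned up to 0.5 rad. Origin: centre of its underside on the bench, z up
- contactor_tray: the small oblong tray, for the contactor: dark grey plastic, lip 12 mm high over the bench, wall 3 mm, floor 4 mm thick; inside 50 mm along its x and 74 mm along its y; fixed to the bench; it may be turned up to 0.5 rad. Origin: centre of its underside on the bench, z up
- round_tray: the round tray, for the capacitor: dark grey plastic, lip 12 mm high over the bench, wall 3 mm, floor 4 mm thick; inside diameter 54 mm; fixed to the bench; it may be turned up to 0.5 rad. Origin: centre of its underside on the bench, z up
- jar: bystander: closed glass jar, 68 mm diameter, 85 mm high, at the left side of the work. Origin: centre of its underside
- tape: bystander: roll of amber tape lying flat, 90 mm outside diameter, 22 mm high, at the right side of the work. Origin: centre of its underside
Things that resemble listed ones, but are neither listed nor needed, are in the scene too. Leave any blue or green look-alike of the square_tray alone. Leave any orange look-alike of the round_tray alone.

How it is judged:
At the end, for the whole second after the job is handed in: Each of the four parts stands in its own tray: centre within 14 mm of the tray's centre, underside less than 8 mm above the tray's underside (on its 4 mm floor), upright within 0.1 rad, released and at rest (horizontal distance between long_block and long_tray below 0.014 m and z of long_block in the frame of long_tray below 0.008 m and angle between each of long_block, square_block, contactor, capacitor's own z axis and vertical below 0.1 rad and linear speed of each of long_block, square_block, contactor, capacitor below 0.02 m/s and angular speed of each of long_block, square_block, contactor, capacitor below 0.2 rad/s and horizontal distance between square_block and square_tray below 0.014 m and z of square_block in the frame of square_tray below 0.008 m and horizontal distance between contactor and contactor_tray below 0.014 m and z of contactor in the frame of contactor_tray below 0.008 m and horizontal distance between capacitor and round_tray below 0.014 m and z of capacitor in the frame of round_tray below 0.008 m); the robot touches nothing.
It fails at once if a part is dropped (falls freely faster than 0.8 m/s, some 33 mm) ((linear speed of long_block above 0.8 m/s and contact force between long_block and the fingers below 0.1 N and contact force between long_block and anything else below 0.1 N) or (linear speed of square_block above 0.8 m/s and contact force between square_block and the fingers below 0.1 N and contact force between square_block and anything else below 0.1 N) or (linear speed of contactor above 0.8 m/s and contact force between contactor and the fingers below 0.1 N and contact force between contactor and anything else below 0.1 N) or (linear speed of capacitor above 0.8 m/s and contact force between capacitor and the fingers below 0.1 N and contact force between capacitor and anything else below 0.1 N)).
It fails at once if a part is tipped over (more than 0.7 rad) (angle between any of long_block, square_block, contactor, capacitor's own z axis and vertical above 0.7 rad).
It fails at once if the jar or the tape is pushed more than 30 mm (distance of any of jar, tape from where it was at the start of the episode above 0.03 m).
It also fails if it takes over 112 s, if anything falls off the work surface, if the arm or the gripper's body presses on something with over 40 N, if the wrist force passes 120 N, or if a joint passes its speed limit or range.

ROBOT

A 6-joint arm with a two-finger parallel gripper is mounted at the origin on the work surface. World frame = base frame: x ahead of the robot, y to its left, z up, the work surface at z = 0. Lengths are in m, angles in rad, forces in N, time in s.
With the tool pointing down it reaches from about 0.35 to 0.95 m from the base axis. Payload 17.4 kg.
Tool frame: the origin (TCP) lies midway between the tips of the shut fingers; the grasp point (between the pads) lies 19 mm behind it; z points along the fingers, y is the line along which they close (so a half turn about z gives the same grasp; the last joint's range is limited). The gripper opens to 93 mm and grips with 3 to 60 N. Pads are 15 mm wide; open, the fingers measure 128 mm over their backs; the gripper's body (75 mm by 188 mm) begins 65 mm behind the grasp point.
Start: joints at [-1.147, 0.116, 1.442, -0, 1.584, -0.038], TCP at [0.301, -0.604, 0.219] pointing down, gripper open.
Joint ranges: [-2.83, 2.83], [-0.83, 2.19], [0.07, 2.5], [-1.14, 4.28], [0.01, 3], [-2.97, 2.97]. Speed limits (rad/s): [1.89, 1.89, 2.22, 3.14, 3.14, 3.14].

INTERFACE

Orientations are given as a unit quaternion [x, y, z, w].
In Python, from station import arm, optics gives the robot as it stands.
- The arm moves only by the tool jog_arm, never from a script. Its argument "deltas" is a list of rows, each a list of 7 numbers: the shift along the world's x, y, z as a fraction of full scale, then the turn, a rotation vector about the world's x, y, z as a fraction of full scale, then the closure, from -1 (fully open) to 1 (shut). A call has 1 to 5 rows; each row is the pose to reach, as a shift and turn from the pose commanded when the call began, turning the shorter way round; what a row does not reach only later rows make up. Full scale, the value 1, is 0.25 m for a shift and pi rad for a turn. A row lasts 1/12 s, in which the tool goes at most 41.7 mm and 7.16 degrees, less where a joint would pass 70% of its speed; a pose out of reach is approached as far as the arm can. A call with a number of a shift or a turn outside -1 to 1 is refused whole. A call with a gripper value outside its range is refused whole. The fingers move at their own pace and stop on an object; "newtons" is the grip in N (left out, the last holds). Time passes only in rows, so rows that repeat a pose let the fingers close. It gives the time, the measured TCP pose, the force, the opening and the grip force at its end, in the units of the state.
- arm.get_obs(): the state, without advancing time (a new reading comes with each control period).
- optics.get_image(name): name is "side" or "top" or "wrist"; returns the picture (400x640x3 uint8, red, green, blue); there is no depth.
- optics.camera_params(name): a dict with "K" (3x3 intrinsics, pixels), "rvec" (rotation vector, rad) and "tvec" (3), from world to camera coordinates, as OpenCV has them; the wrist camera has in their place "hand_eye" (4x4, takes a point from camera to tool coordinates, whose origin is the TCP and whose axes are the flange's). Camera axes: x right, y down, z forward; pixel columns grow to the right and rows downward; lengths in m; the calibration is good to about 2 mm. A picture is of the moment at which its call begins: read the wrist's pose just before it. camera_params takes no time and is no camera call.
- arm.hand_in(): hands the job in; it is judged then, once.
The state is a dict: "clock": time; "joint_pos": joint angles; "dq": joint speeds; "joint_torque": joint torques, N m; "position": TCP position; "orientation": TCP orientation; "force": force on the tool from outside, world axes, zero at the start; "wrist_torque": the same for the moment, N m; "width": finger opening in m; "gripper_force": force on a finger pad.
Only numpy, scipy, OpenCV 4.12 (cv2) and the standard library are available. Lean on these libraries where they do the work, as an engineer would, in place of code of your own. Each camera call takes 0.05 s, during which the arm holds its last target. There are 200 camera calls.

## Working session

There is one attempt and no reset: what is moved stays moved. The work goes in short steps, Python scripts to look and compute and a tool call to move; the robot and the scene stay as the last step left them, time stands still between calls to the robot, and variables do not carry over. Pictures are saved under pics/ and viewed, at most 14 in all, crops included, and the job is handed in when it is done.

Besides the shell and the picture viewer there is one more tool, called after "Emit:" as a command line: name --pt "numbers of a row" for each row, then --argument value for the rest. jog_arm: Moves the arm, as the interface text tells. Its arguments: {"type":"object","properties":{"deltas":{"type":"array"},"newtons":{"type":"number"}},"required":["deltas"]}

```bash
mkdir -p pics; python3 - <<'E'
from station import arm, optics
import cv2
o=arm.get_obs(); print({k:o[k] for k in('clock','position','orientation','width')})
for n in('top','side'):
    im=optics.get_image(n); cv2.imwrite(f'pics/{n}0.png',cv2.cvtColor(im,cv2.COLOR_RGB2BGR)); print(n,optics.camera_params(n))
E
```

```text
{'clock': 0.0, 'position': array([ 0.30064042, -0.60412228,  0.21789856]), 'orientation': array([ 9.73461873e-01,  2.28848541e-01, -1.17689661e-04, -5.59703528e-04]), 'width': 0.0928663914644257}
top {'K': array([[444.85791702,   0.        , 314.83566919],
       [  0.        , 444.85791702, 199.45517   ],
       [  0.        ,   0.        ,   1.        ]]), 'rvec': array([ 2.17825965, -2.19360895,  0.05945093]), 'tvec': array([-6.28212536e-04,  5.02539601e-01,  1.36212207e+00])}
side {'K': array([[437.93978405,   0.        , 318.58681454],
       [  0.        , 437.93978405, 204.64558631],
       [  0.        ,   0.        ,   1.        ]]), 'rvec': array([ 0.90756484, -2.43375468,  1.19644622]), 'tvec': array([0.37803149, 0.26832395, 0.9027148 ])}
```

View pics/top0.png

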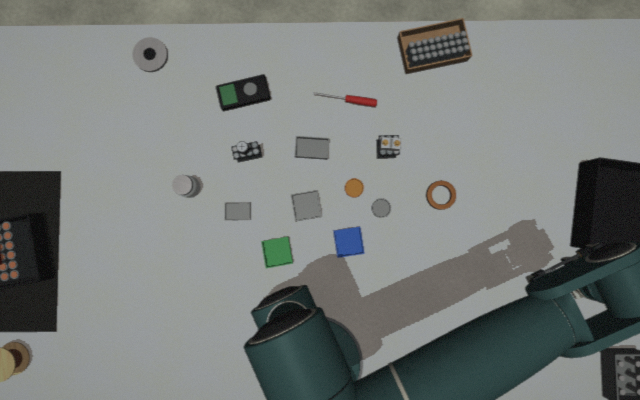

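View pics/side0.png

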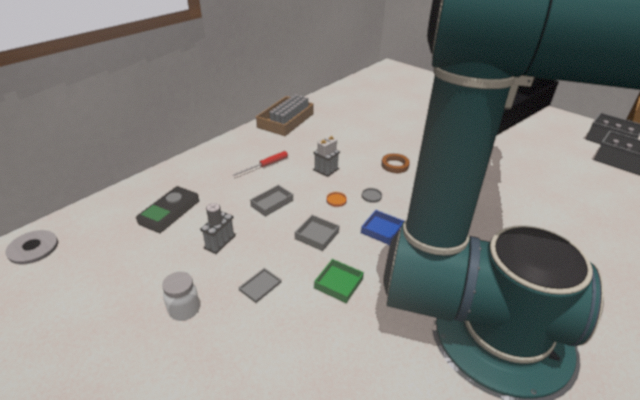

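The top view shows the long block with the capacitor at (247,150), and the square block with the contactor at (389,146). The candidate trays are:
- **Square:** grey (307,206), blue (349,241) and green (277,251). Grey fits, because the tray is described as dark grey.
- **Round:** grey (381,208) and orange (354,188). Grey fits here too.
- **Long tray:** (312,148).
- **Contactor tray:** (238,211).

The jar is at (186,185) and the tape at (441,195). I'll confirm these in an enlarged crop.

```bash
cat > h.py <<'E'
from station import arm, optics
import cv2, numpy as np
from scipy.spatial.transform import Rotation as R
def cam(n, o=None):
    p=optics.camera_params(n); K=np.array(p['K'])
    if n!='wrist':
        Rm=cv2.Rodrigues(np.array(p['rvec']))[0]; return K,Rm,np.array(p['tvec']).reshape(3)
    T=np.eye(4); T[:3,:3]=R.from_quat(o['orientation']).as_matrix(); T[:3,3]=o['position']
    W=np.linalg.inv(T@np.array(p['hand_eye'])); return K,W[:3,:3],W[:3,3]
def ray(c,px,z):
    K,Rm,t=c; px=np.atleast_2d(px).astype(float)
    d=np.c_[px,np.ones(len(px))]@np.linalg.inv(K).T@Rm; C=-Rm.T@t
    return C+d*((z-C[2])/d[:,2])[:,None]
def proj(c,P):
    K,Rm,t=c; q=(np.atleast_2d(P)@Rm.T+t)@K.T; return q[:,:2]/q[:,2:]
E
python3 - <<'E'
from h import *
c=cam('top')
for n,p,z in [('cap',(242,146),.113),('long',(248,151),.068),('cont',(389,141),.106),('sq',(389,149),.068),('longT',(312.5,148),.02),('sqT',(307,206),.02),('contT',(238,211),.012),('rT',(381,208),.012),('jar',(184,184),.085),('tape',(441,195),.022),('orange',(354,188),.012),('blue',(349,241),.02),('green',(277,251),.02)]:
    print(n,ray(c,p,z)[0].round(3))
print(optics.camera_params('wrist'))
im=cv2.imread('pics/top0.png')[125:275,215:415]; cv2.imwrite('pics/crop0.png',cv2.resize(im,(800,600),interpolation=cv2.INTER_CUBIC))
E
```

```text
cap [0.653 0.206 0.113]
long [0.647 0.195 0.068]
cont [ 0.666 -0.222  0.106]
sq [ 0.649 -0.228  0.068]
longT [0.663 0.002 0.02 ]
sqT [0.482 0.02  0.02 ]
contT [0.469 0.235 0.012]
rT [ 0.475 -0.209  0.012]
jar [0.547 0.382 0.085]
tape [ 0.513 -0.393  0.022]
orange [ 0.538 -0.126  0.012]
blue [ 0.374 -0.108  0.02 ]
green [0.345 0.113 0.02 ]
{'K': array([[294.51568323,   0.        , 319.01100145],
       [  0.        , 294.51568323, 203.25590918],
       [  0.        ,   0.        ,   1.        ]]), 'hand_eye': array([[-2.11575338e-04, -9.54108499e-01, -2.99461061e-01,
         8.32137562e-02],
       [ 9.99999534e-01,  8.01630263e-05, -9.61926279e-04,
        -6.58724855e-04],
       [ 9.41787743e-04, -2.99461125e-01,  9.54108038e-01,
        -1.66219629e-01],
       [ 0.00000000e+00,  0.00000000e+00,  0.00000000e+00,
         1.00000000e+00]])}
```

View pics/crop0.png

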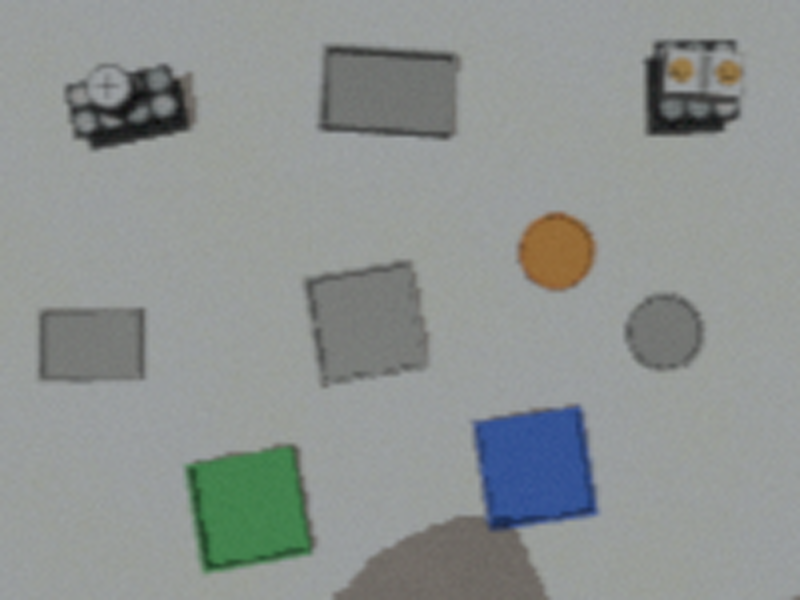

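The crop confirms the grey square tray at about (307,206) and the grey round tray at about (381,208). The blue, green and orange ones are decoys. The contactor is on the square block with its long axis close to world y. I'll move above that stack to measure it with the wrist camera.

Emit:
jog_arm --pt "0.1 0.11 0 0 0 0.036 -1" --pt "0.2 0.22 0 0 0 0.072 -1" --pt "0.3 0.33 0 0 0 0.108 -1" --pt "0.4 0.44 0 0 0 0.144 -1" --pt "0.5 0.55 0 0 0 0.18 -1" --newtons 15

```text
clock: 0.52
position: [0.4265, -0.4653, 0.2183]
orientation: [0.87, 0.494, -0.0, -0.0]
force: [-0.1, -0.7, -0.2]
width: 0.093
gripper_force: 0.0
```

Emit:
jog_arm --pt "0.1 0.11 0 0 0 0.036 -1" --pt "0.2 0.22 0 0 0 0.072 -1" --pt "0.3 0.33 0 0 0 0.108 -1" --pt "0.4 0.44 0 0 0 0.144 -1" --pt "0.5 0.55 0 0 0 0.173 -1"

```text
clock: 0.93
position: [0.5516, -0.3276, 0.2184]
orientation: [0.705, 0.709, -0.0, -0.0]
force: [-0.4, 0.1, -0.8]
width: 0.0929
gripper_force: 0.0
```

Emit:
jog_arm --pt "0.14 0.15 0 0 0 0 -1" --pt "0.28 0.3 0 0 0 0 -1" --pt "0.42 0.43 0 0 0 0 -1" --pt "0.42 0.43 0 0 0 0 -1" --pt "0.42 0.43 0 0 0 0 -1"

```text
clock: 1.35
position: [0.6583, -0.218, 0.2176]
orientation: [0.706, 0.708, 0.0, -0.001]
force: [0.1, 0.2, -0.3]
width: 0.0932
gripper_force: 0.0
```

```bash
cat >> h.py <<'E'
def snap(name):
    o=arm.get_obs(); im=optics.get_image('wrist'); cv2.imwrite(f'pics/{name}.png',im[...,::-1])
    import pickle; pickle.dump((o,cam('wrist',o)),open(f'pics/{name}.pkl','wb'))
    q=R.from_quat(o['orientation']).as_matrix()
    print(round(o['clock'],2),np.round(o['position'],4),'toolx',q[:,0].round(3),'tooly',q[:,1].round(3),'z',q[:,2].round(3),'w',round(o['width'],4))
def load(name):
    import pickle; return pickle.load(open(f'pics/{name}.pkl','rb'))
E
python3 - <<'E'
from h import *
snap('w1')
# trays from top image: gray floors; fit rects
c=cam('top'); im=cv2.imread('pics/top0.png').astype(int)
for n,(x,y),z in [('longT',(312,148),.025),('sqT',(307,206),.025),('contT',(238,211),.012),('rT',(381,208),.012)]:
    r=26; s=im[y-r:y+r,x-r:x+r].astype(np.uint8); g=cv2.cvtColor(s,cv2.COLOR_BGR2GRAY)
    m=(cv2.resize(g,None,fx=8,fy=8,interpolation=cv2.INTER_CUBIC)<141).astype(np.uint8)
    m=cv2.morphologyEx(m,cv2.MORPH_OPEN,np.ones((9,9)))
    cs,_=cv2.findContours(m,0,2); k=max([q for q in cs],key=cv2.contourArea)
    b=cv2.boxPoints(cv2.minAreaRect(k)); px=(b+.5)/8-.5+[x-r,y-r]
    w=ray(c,px,z); e=np.diff(np.r_[w,w[:1]],axis=0)[:,:2]; L=np.hypot(*e.T); 
    print(n,w.mean(0).round(4),'sides',L[:2].round(3),'ang',np.arctan2(e[:2,1],e[:2,0]).round(3))
E
```

```text
1.35 [ 0.6583 -0.218   0.2176] toolx [-0.004  1.     0.001] tooly [ 1.     0.004 -0.001] z [-0.001  0.001 -1.   ] w 0.0932
longT [0.6633 0.0037 0.025 ] sides [0.071 0.11 ] ang [-0.07  -1.647]
sqT [0.4845 0.0214 0.025 ] sides [0.091 0.089] ang [-1.407 -2.979]
contT [0.4689 0.2363 0.012 ] sides [0.085 0.059] ang [-1.572 -3.134]
rT [ 0.4761 -0.2078  0.012 ] sides [0.063 0.062] ang [-1.578  3.124]
```

View pics/w1.png

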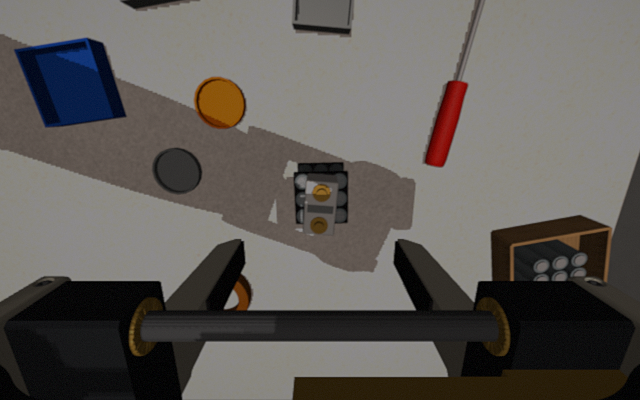

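The trays' measured outer sides agree with the given sizes: long 71×110, square 91×89, contactor 85×59, round 63 mm. The wrist view shows the contactor's studs at about (321,190) and (319,225), near the middle of the image. I'll enlarge that area for accuracy.

```bash
python3 - <<'E'
from h import *
im=cv2.imread('pics/w1.png'); x0,y0=280,150
c=cv2.resize(im[y0:y0+100,x0:x0+80],(640,800),interpolation=cv2.INTER_CUBIC)[:600+100]
cv2.imwrite('pics/w1c.png',cv2.resize(im[y0:y0+100,x0:x0+100],(600,600),interpolation=cv2.INTER_CUBIC))
o,k=load('w1'); p=ray(k,[(321,190),(319.3,225)],.113); print(p.round(4), p.mean(0).round(4), np.arctan2(*(p[0]-p[1])[:2]))
E
```

```text
[[ 0.6591 -0.2052  0.113 ]
 [ 0.6576 -0.2408  0.113 ]] [ 0.6583 -0.223   0.113 ] 0.04149092078584269
```

View pics/w1c.png

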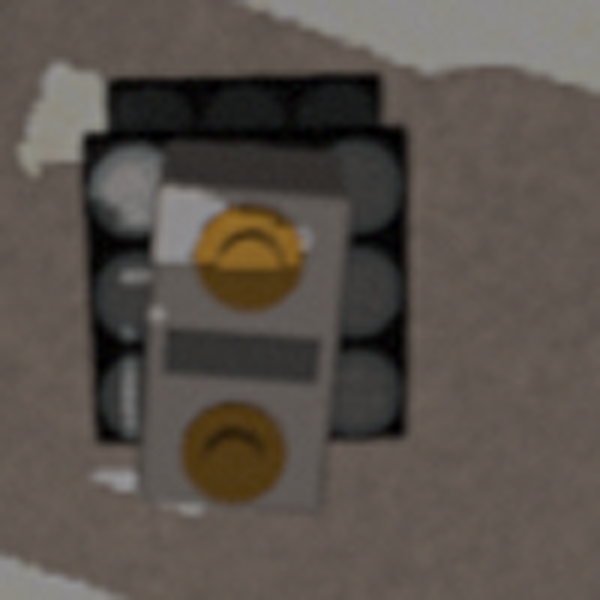

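```bash
python3 - <<'E'
from h import *
o,k=load('w1'); f=lambda L:[((x+.5)/6-.5+280,(y+.5)/6-.5+150) for x,y in L]
for n,L,z in [('cont',[(157,188),(352,195),(322,512),(142,500)],.106),('stud',[(249,252),(234,445)],.113),('sq',[(85,130),(407,127),(407,438),(97,441)],.068)]:
    w=ray(k,f(L),z); e=np.diff(w,axis=0)[:,:2]; print(n,w.mean(0).round(4),np.hypot(*e.T).round(3),np.arctan2(e[:,1],e[:,0]).round(3))
E
```

```text
cont [ 0.6583 -0.226   0.106 ] [0.031 0.055 0.031] [-0.033 -1.64   3.074]
stud [ 0.658  -0.2231  0.113 ] [0.033] [-1.64]
sq [ 0.6595 -0.2258  0.068 ] [0.058 0.06  0.059] [ 0.013 -1.539 -3.127]
```

The contactor is at (0.658, -0.2245), turned -0.07 rad, with sizes 31×55 mm against the given 32×56. I'll descend and grasp it.

Emit:
jog_arm --pt "0 -0.026 -0.12 0 0 -0.022 -1" --pt "0 -0.026 -0.26 0 0 -0.022 -1" --pt "0 -0.026 -0.4 0 0 -0.022 -1" --pt "0 -0.026 -0.5 0 0 -0.022 -1" --pt "0 -0.026 -0.542 0 0 -0.022 -1"

```text
clock: 1.82
position: [0.6535, -0.2286, 0.0786]
orientation: [0.731, 0.682, -0.001, -0.002]
force: [1.4, 0.3, 0.3]
width: 0.0929
gripper_force: 0.0
```

Emit:
jog_arm --pt "0 0 0 0 0 0 -1" --pt "0 0 0 0 0 0 1" --pt "0 0 0 0 0 0 1" --pt "0 0 0 0 0 0 1" --pt "0 0 0 0 0 0 1" --newtons 15

```text
clock: 2.23
position: [0.6563, -0.2286, 0.0849]
orientation: [0.731, 0.682, 0.0, 0.001]
force: [-0.6, -0.0, 0.2]
width: 0.0706
gripper_force: 0.0
```

Emit:
jog_arm --pt "0 0 0 0 0 0 1" --pt "0 0 0 0 0 0 1" --pt "0 0 0 0 0 0 1" --pt "0 0 0 0 0 0 1" --pt "0 0 0 0 0 0 1"

```text
clock: 2.65
position: [0.6558, -0.2282, 0.0832]
orientation: [0.731, 0.682, 0.0, 0.0]
force: [2.4, -0.0, 0.2]
width: 0.0377
gripper_force: 0.7
```

Emit:
jog_arm --pt "0 0 0 0 0 0 1" --pt "0 0 0 0 0 0 1" --pt "0 0 0 0 0 0 1" --pt "0 0 0 0 0 0 1" --pt "0 0 0 0 0 0 1"

```text
clock: 3.07
position: [0.6558, -0.2283, 0.0832]
orientation: [0.731, 0.682, 0.0, 0.0]
force: [1.1, 0.1, 0.0]
width: 0.0318
gripper_force: 15.0
```

Emit:
jog_arm --pt "0 0 0.02 0 0 0 1" --pt "0 0 0.05 0 0 0 1" --pt "0 0 0.1 0 0 0 1" --pt "0 0 0.15 0 0 0 1" --pt "0 0 0.2 0 0 0 1"

```text
clock: 3.48
position: [0.6559, -0.2284, 0.1351]
orientation: [0.731, 0.682, 0.0, 0.0]
force: [0.4, -1.1, -1.2]
width: 0.0314
gripper_force: 15.0
```

Emit:
jog_arm --pt "0 0 0.06 0 0 0 1" --pt "0 0 0.14 0 0 0 1" --pt "0 0 0.22 0 0 0 1" --pt "0 0 0.28 0 0 0 1" --pt "0 0 0.3 0 0 0 1"

```text
clock: 3.9
position: [0.6564, -0.2286, 0.2121]
orientation: [0.731, 0.682, 0.001, 0.002]
force: [0.2, 0.3, -1.3]
width: 0.0313
gripper_force: 15.0
```

The contactor is held at 31.4 mm with 15 N. Next I carry it to the contactor tray.

Emit:
jog_arm --pt "-0.03 0.08 0 0 0 0 1" --pt "-0.07 0.18 0 0 0 0.005 1" --pt "-0.12 0.3 0 0 0 0.011 1" --pt "-0.17 0.42 0 0 0 0.017 1" --pt "-0.22 0.54 0 0 0 0.022 1"

```text
clock: 4.32
position: [0.5998, -0.0922, 0.2077]
orientation: [0.707, 0.707, -0.0, -0.0]
force: [0.0, 0.0, -1.7]
width: 0.0318
gripper_force: 15.0
```

Emit:
jog_arm --pt "-0.044 0.108 0 0 0 0 1" --pt "-0.088 0.216 0 0 0 0 1" --pt "-0.132 0.324 0 0 0 0 1" --pt "-0.176 0.432 0 0 0 0 1" --pt "-0.22 0.54 0 0 0 0 1"

```text
clock: 4.73
position: [0.5448, 0.0428, 0.2079]
orientation: [0.707, 0.707, -0.0, -0.0]
force: [0.6, 0.4, -1.5]
width: 0.0316
gripper_force: 15.0
```

Emit:
jog_arm --pt "-0.044 0.108 0 0 0 0 1" --pt "-0.088 0.216 0 0 0 0 1" --pt "-0.132 0.324 0 0 0 0 1" --pt "-0.176 0.432 0 0 0 0 1" --pt "-0.22 0.54 0 0 0 0 1"

```text
clock: 5.15
position: [0.4898, 0.1778, 0.208]
orientation: [0.707, 0.707, -0.0, -0.0]
force: [0.7, 1.0, -1.5]
width: 0.0319
gripper_force: 15.0
```

Emit:
jog_arm --pt "-0.035 0.09 0 0 0 0 1" --pt "-0.06 0.15 0 0 0 0 1" --pt "-0.08 0.2 0 0 0 0 1" --pt "-0.09 0.224 0 0 0 0 1" --pt "-0.09 0.224 0 0 0 0 1"

```text
clock: 5.57
position: [0.4678, 0.2335, 0.208]
orientation: [0.707, 0.708, -0.0, -0.0]
force: [-0.2, 0.2, -1.3]
width: 0.0318
gripper_force: 15.0
```

```bash
python3 - <<'E'
from h import *
snap('w2')
E
```

```text
5.57 [0.4678 0.2335 0.208 ] toolx [-0.001  1.    -0.   ] tooly [ 1.     0.001 -0.   ] z [-0. -0. -1.] w 0.0318
```

View pics/w2.png

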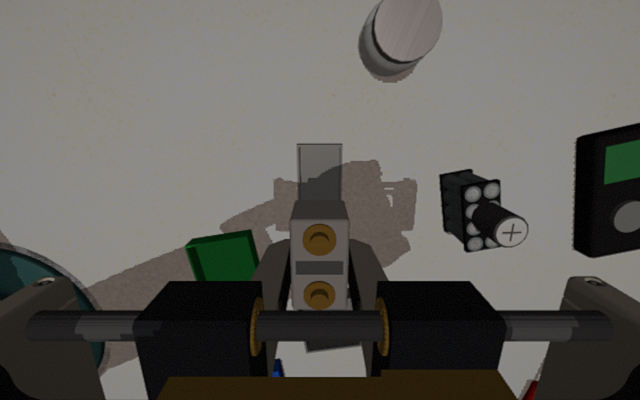

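The wrist view shows the contactor square in the jaws with studs at (319,240) and (319,294). The tray's far edge runs from (297,143) to (342,143). The capacitor is on the long block at (513,232). I'll check the alignment.

```bash
python3 - <<'E'
from h import *
o,k=load('w2')
print('tray far corners',ray(k,[(297,143),(342,143)],.012).round(4))
zt=o['position'][2]-.0152+.045
s=ray(k,[(319.5,238),(319.5,293)],zt); print('studs',s.round(4),s.mean(0).round(4))
print('cap top',ray(k,[(513,232)],.113).round(4))
im=cv2.imread('pics/w2.png'); cv2.imwrite('pics/w2c.png',cv2.resize(im[160:260,430:530],(600,600),interpolation=cv2.INTER_CUBIC))
E
```

```text
tray far corners [[0.4399 0.2807 0.012 ]
 [0.4944 0.2808 0.012 ]]
studs [[0.4671 0.2566 0.2378]
 [0.4671 0.2245 0.2378]] [0.4671 0.2406 0.2378]
cap top [[0.6526 0.2073 0.113 ]]
```

View pics/w2c.png

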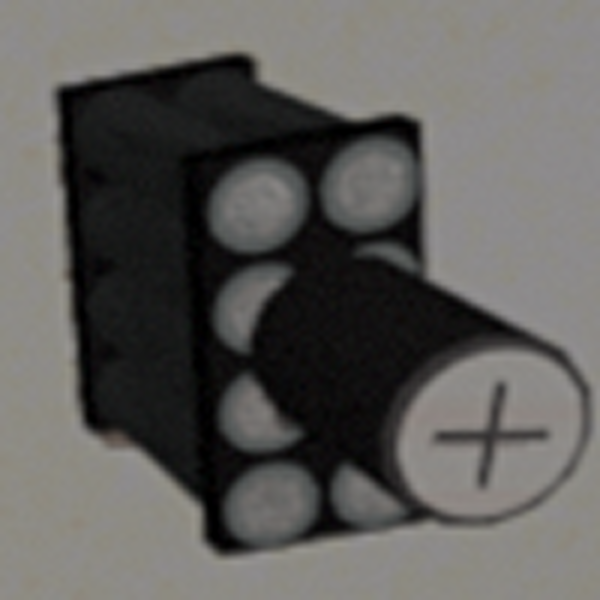

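The contactor (0.467, 0.2406) and the tray centre (0.467, 0.2407) agree, so I'll lower it straight down, slowing near the floor.

Emit:
jog_arm --pt "0 0 -0.12 0 0 0 1" --pt "0 0 -0.27 0 0 0 1" --pt "0 0 -0.42 0 0 0 1" --pt "0 0 -0.55 0 0 0 1" --pt "0 0 -0.65 0 0 0 1"

```text
clock: 6.03
position: [0.4677, 0.2312, 0.0427]
orientation: [0.707, 0.707, -0.001, -0.0]
force: [0.7, -0.2, -1.7]
width: 0.0318
gripper_force: 15.0
```

Emit:
jog_arm --pt "0 0 -0.04 0 0 0 1" --pt "0 0 -0.065 0 0 0 1" --pt "0 0 -0.08 0 0 0 1" --pt "0 0 -0.09 0 0 0 1" --pt "0 0 -0.096 0 0 0 1"

```text
clock: 6.45
position: [0.469, 0.2329, 0.0228]
orientation: [0.707, 0.707, 0.001, 0.0]
force: [-0.7, -0.0, -1.4]
width: 0.0325
gripper_force: 15.0
```

Emit:
jog_arm --pt "0 0 -0.004 0 0 0 1" --pt "0 0 -0.006 0 0 0 1" --pt "0 0 -0.006 0 0 0 1" --pt "0 0 -0.006 0 0 0 1" --pt "0 0 -0.006 0 0 0 1"

```text
clock: 6.87
position: [0.4683, 0.2327, 0.0204]
orientation: [0.707, 0.707, 0.0, 0.0]
force: [-0.8, -0.6, -1.5]
width: 0.032
gripper_force: 15.0
```

Emit:
jog_arm --pt "0 0 -0.003 0 0 0 1" --pt "0 0 -0.005 0 0 0 1" --pt "0 0 -0.007 0 0 0 1" --pt "0 0 -0.007 0 0 0 1" --pt "0 0 -0.007 0 0 0 1"

```text
clock: 7.28
position: [0.4683, 0.2328, 0.0191]
orientation: [0.707, 0.707, 0.0, 0.0]
force: [-4.9, -2.2, 7.5]
width: 0.0319
gripper_force: 15.0
```

It has touched the floor: the force rose to 7.5 N. I'll release and retreat.

Emit:
jog_arm --pt "0 0 0.002 0 0 0 0.1" --pt "0 0 0.002 0 0 0 0.1" --pt "0 0 0.002 0 0 0 -0.2" --pt "0 0 0.002 0 0 0 -0.2" --pt "0 0 0.002 0 0 0 -0.2"

```text
clock: 7.7
position: [0.4682, 0.2327, 0.0188]
orientation: [0.707, 0.707, -0.0, -0.0]
force: [0.7, 0.3, 0.2]
width: 0.0546
gripper_force: 0.0
```

Emit:
jog_arm --pt "0 0 0.05 0 0 0 -0.3" --pt "0 0 0.15 0 0 0 -0.5" --pt "0 0 0.3 0 0 0 -1" --pt "0 0 0.45 0 0 0 -1" --pt "0 0 0.6 0 0 0 -1"

```text
clock: 8.12
position: [0.4678, 0.2325, 0.1716]
orientation: [0.707, 0.707, 0.0, 0.0]
force: [0.7, -0.7, -0.2]
width: 0.0826
gripper_force: 0.0
```

Emit:
jog_arm --pt "0.14 -0.03 0.1 0 0 0 -1" --pt "0.28 -0.06 0.17 0 0 0 -1" --pt "0.42 -0.09 0.17 0 0 0 -1" --pt "0.56 -0.12 0.17 0 0 0 -1" --pt "0.68 -0.14 0.17 0 0 0 -1"

```text
clock: 8.53
position: [0.6402, 0.1968, 0.2127]
orientation: [0.707, 0.707, 0.0, 0.0]
force: [0.9, 0.2, -0.1]
width: 0.0926
gripper_force: 0.0
```

Emit:
jog_arm --pt "0.05 0 0 0 0 0 -1" --pt "0.06 0 0 0 0 0 -1" --pt "0.06 0 0 0 0 0 -1" --pt "0.06 0 0 0 0 0 -1" --pt "0.06 0 0 0 0 0 -1"

```text
clock: 8.95
position: [0.6524, 0.198, 0.2121]
orientation: [0.707, 0.707, 0.0, 0.0]
force: [-0.4, -0.6, -0.1]
width: 0.0932
gripper_force: 0.0
```

```bash
python3 - <<'E'
from h import *
snap('w3')
a=cv2.imread('pics/w3.png')[100:300,220:420]
b=cv2.cvtColor(optics.get_image('top'),cv2.COLOR_RGB2BGR)[125:275,190:340]
cv2.imwrite('pics/w3c.png',np.hstack([cv2.resize(i,(400,400),interpolation=cv2.INTER_CUBIC) for i in(a,b)]))
E
```

```text
8.95 [0.6524 0.198  0.2121] toolx [-0.001  1.     0.   ] tooly [1.    0.001 0.   ] z [ 0.  0. -1.] w 0.0932
```

View pics/w3c.png

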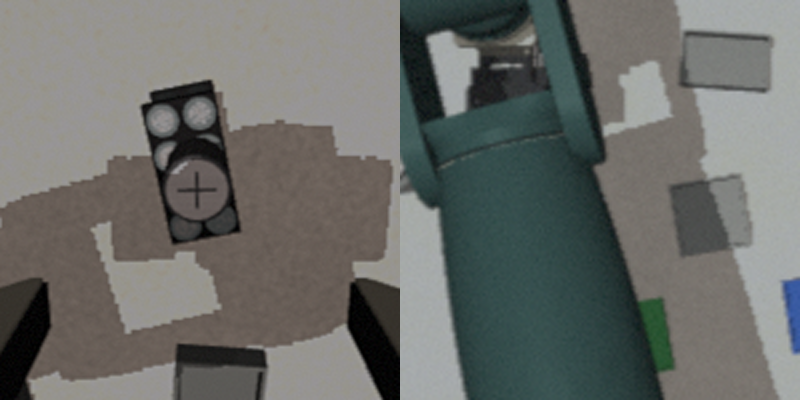

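The left crop shows the capacitor top at (196,189) and the long block's corners at (143,105), (215,95), (240,232) and (172,243). In the right crop the arm hides the contactor tray.

```bash
python3 - <<'E'
from h import *
o,k=load('w3'); f=lambda L:[((x+.5)/2-.5+220,(y+.5)/2-.5+100) for x,y in L]
for n,L,z in [('cap',[(196,189)],.113),('blk',[(143,105),(215,95),(240,232),(172,243)],.068)]:
    w=ray(k,f(L),z); e=np.diff(w,axis=0)[:,:2]; print(n,w.mean(0).round(4),np.hypot(*e.T).round(3),np.arctan2(e[:,1],e[:,0]).round(3))
E
```

```text
cap [0.6502 0.208  0.113 ] [] []
blk [0.6483 0.2054 0.068 ] [0.038 0.077 0.039] [ 0.137 -1.38  -2.971]
```

Emit:
jog_arm --pt "-0.004 0.032 -0.12 0 0 0 -1" --pt "-0.004 0.032 -0.25 0 0 0 -1" --pt "-0.004 0.032 -0.37 0 0 0 -1" --pt "-0.004 0.032 -0.46 0 0 0 -1" --pt "-0.004 0.032 -0.508 0 0 0 -1"

```text
clock: 9.47
position: [0.6507, 0.2056, 0.0815]
orientation: [0.707, 0.707, -0.001, -0.001]
force: [-0.4, 0.5, -0.3]
width: 0.0931
gripper_force: 0.0
```

Emit:
jog_arm --pt "0 0 0 0 0 0 -0.3" --pt "0 0 0 0 0 0 0.0" --pt "0 0 0 0 0 0 0.1" --pt "0 0 0 0 0 0 0.1" --pt "0 0 0 0 0 0 0.1" --newtons 10

```text
clock: 9.88
position: [0.6528, 0.2059, 0.0861]
orientation: [0.707, 0.707, 0.001, 0.001]
force: [0.3, -0.9, -0.4]
width: 0.0643
gripper_force: 0.0
```

Emit:
jog_arm --pt "0 0 0 0 0 0 0.2" --pt "0 0 0 0 0 0 1" --pt "0 0 0 0 0 0 1" --pt "0 0 0 0 0 0 1" --pt "0 0 0 0 0 0 1"

```text
clock: 10.3
position: [0.6522, 0.2057, 0.0844]
orientation: [0.707, 0.707, -0.0, -0.0]
force: [-1.2, 0.3, 0.6]
width: 0.0338
gripper_force: 10.0
```

Emit:
jog_arm --pt "0 0 0 0 0 0 1" --pt "0 0 0 0 0 0 1" --pt "0 0 0 0 0 0 1" --pt "0 0 0 0 0 0 1" --pt "0 0 0 0 0 0 1"

```text
clock: 10.72
position: [0.6522, 0.2057, 0.0844]
orientation: [0.707, 0.707, -0.0, -0.0]
force: [-1.2, -0.0, 2.0]
width: 0.0338
gripper_force: 10.0
```

The capacitor is held at 33.8 mm. I'll lift it and carry it to the round tray.

Emit:
jog_arm --pt "0 0 0.03 0 0 0 1" --pt "0 0 0.1 0 0 0 1" --pt "0 0 0.22 0 0 0 1" --pt "0 0 0.35 0 0 0 1" --pt "0 0 0.5 0 0 0 1"

```text
clock: 11.13
position: [0.6517, 0.2055, 0.21]
orientation: [0.707, 0.707, -0.001, -0.0]
force: [0.0, 0.2, -1.2]
width: 0.0339
gripper_force: 10.0
```

Emit:
jog_arm --pt "-0.03 -0.07 0.02 0 0 0 1" --pt "-0.08 -0.18 0.02 0 0 0 1" --pt "-0.13 -0.3 0.02 0 0 0 1" --pt "-0.18 -0.43 0.02 0 0 0 1" --pt "-0.235 -0.552 0.02 0 0 0 1"

```text
clock: 11.55
position: [0.5928, 0.0665, 0.2148]
orientation: [0.707, 0.707, 0.0, 0.0]
force: [1.6, 0.2, -0.9]
width: 0.0339
gripper_force: 10.0
```

Emit:
jog_arm --pt "-0.047 -0.11 0 0 0 0 1" --pt "-0.094 -0.22 0 0 0 0 1" --pt "-0.141 -0.33 0 0 0 0 1" --pt "-0.188 -0.44 0 0 0 0 1" --pt "-0.235 -0.552 0 0 0 0 1"

```text
clock: 11.97
position: [0.534, -0.0715, 0.215]
orientation: [0.707, 0.707, 0.0, 0.0]
force: [0.3, -1.3, -0.7]
width: 0.0338
gripper_force: 10.0
```

Emit:
jog_arm --pt "-0.045 -0.11 0 0 0 0 1" --pt "-0.09 -0.22 0 0 0 0 1" --pt "-0.135 -0.33 0 0 0 0 1" --pt "-0.18 -0.42 0 0 0 0 1" --pt "-0.22 -0.5 0 0 0 0 1"

```text
clock: 12.38
position: [0.4788, -0.1967, 0.215]
orientation: [0.707, 0.707, 0.0, 0.0]
force: [-0.0, 0.4, -1.3]
width: 0.0335
gripper_force: 10.0
```

Emit:
jog_arm --pt "-0.01 -0.03 0 0 0 0 1" --pt "-0.014 -0.05 0 0 0 0 1" --pt "-0.014 -0.05 0 0 0 0 1" --pt "-0.014 -0.05 0 0 0 0 1" --pt "-0.014 -0.05 0 0 0 0 1"

```text
clock: 12.8
position: [0.4767, -0.207, 0.2144]
orientation: [0.707, 0.707, 0.0, -0.0]
force: [-0.4, -1.0, -1.4]
width: 0.0336
gripper_force: 10.0
```

```bash
python3 - <<'E'
from h import *
snap('w4')
E
```

```text
12.8 [ 0.4767 -0.207   0.2144] toolx [-0.001  1.     0.   ] tooly [ 1.     0.001 -0.   ] z [-0.  0. -1.] w 0.0336
```

View pics/w4.png

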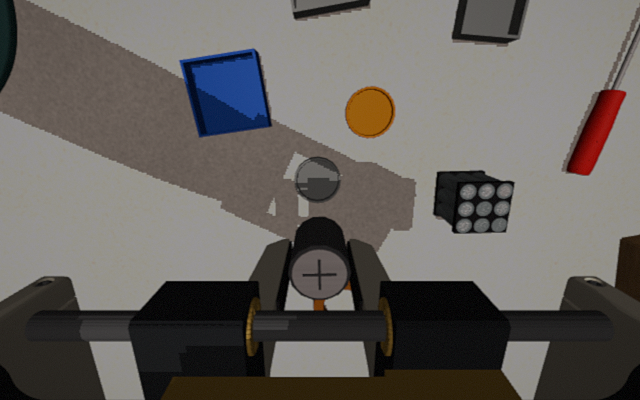

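The wrist view shows the capacitor top at (320,273), the round tray at (318,180), and the square block's top from about (453,183) to (515,232), still in place.

```bash
python3 - <<'E'
from h import *
o,k=load('w4')
print('tray',ray(k,[(295,180),(341,180),(318,157),(318,202.5)],.012).round(4))
print('cap top',ray(k,[(320,273)],o['position'][2]-.0164+.045).round(4))
w=ray(k,[(456,184),(510,183),(515,232),(456,232)],.068); print(w.round(4),w.mean(0))
E
```

```text
tray [[ 0.4449 -0.207   0.012 ]
 [ 0.5038 -0.2069  0.012 ]
 [ 0.4743 -0.1775  0.012 ]
 [ 0.4743 -0.2371  0.012 ]]
cap top [[ 0.4763 -0.2045  0.243 ]]
[[ 0.6249 -0.1985  0.068 ]
 [ 0.6835 -0.1973  0.068 ]
 [ 0.7004 -0.255   0.068 ]
 [ 0.6328 -0.255   0.068 ]] [ 0.66041123 -0.22644991  0.068     ]
```

Emit:
jog_arm --pt "-0.005 -0.006 -0.12 0 0 0 1" --pt "-0.005 -0.006 -0.27 0 0 0 1" --pt "-0.005 -0.006 -0.42 0 0 0 1" --pt "-0.005 -0.006 -0.56 0 0 0 1" --pt "-0.005 -0.006 -0.67 0 0 0 1"

```text
clock: 13.27
position: [0.4745, -0.2082, 0.0441]
orientation: [0.707, 0.707, -0.0, -0.001]
force: [-0.1, 0.4, -0.4]
width: 0.0336
gripper_force: 10.0
```

Emit:
jog_arm --pt "0 0 -0.04 0 0 0 1" --pt "0 0 -0.065 0 0 0 1" --pt "0 0 -0.08 0 0 0 1" --pt "0 0 -0.09 0 0 0 1" --pt "0 0 -0.096 0 0 0 1"

```text
clock: 13.68
position: [0.4758, -0.2096, 0.0242]
orientation: [0.707, 0.707, 0.0, 0.001]
force: [0.7, -1.1, -0.7]
width: 0.0337
gripper_force: 10.0
```

Emit:
jog_arm --pt "0 0 -0.004 0 0 0 1" --pt "0 0 -0.008 0 0 0 1" --pt "0 0 -0.008 0 0 0 1" --pt "0 0 -0.008 0 0 0 1" --pt "0 0 -0.008 0 0 0 1"

```text
clock: 14.1
position: [0.4751, -0.2094, 0.0211]
orientation: [0.707, 0.707, 0.0, 0.0]
force: [-0.4, -0.1, -0.9]
width: 0.0339
gripper_force: 10.0
```

Emit:
jog_arm --pt "0 0 -0.003 0 0 0 1" --pt "0 0 -0.005 0 0 0 1" --pt "0 0 -0.006 0 0 0 1" --pt "0 0 -0.006 0 0 0 1" --pt "0 0 -0.006 0 0 0 1"

```text
clock: 14.52
position: [0.4752, -0.2095, 0.0203]
orientation: [0.707, 0.707, 0.0, 0.0]
force: [-5.6, 2.2, 11.3]
width: 0.0338
gripper_force: 10.0
```

The capacitor has touched the floor. I'll release it, retreat and move over the square block.

Emit:
jog_arm --pt "0 0 0.002 0 0 0 0.1" --pt "0 0 0.002 0 0 0 0.1" --pt "0 0 0.002 0 0 0 -0.2" --pt "0 0 0.002 0 0 0 -0.2" --pt "0 0 0.002 0 0 0 -0.2"

```text
clock: 14.93
position: [0.475, -0.2093, 0.0198]
orientation: [0.707, 0.707, -0.0, -0.0]
force: [-0.1, 0.4, -0.2]
width: 0.0548
gripper_force: 0.0
```

Emit:
jog_arm --pt "0 0 0.05 0 0 0 -0.3" --pt "0 0 0.15 0 0 0 -0.5" --pt "0 0 0.3 0 0 0 -1" --pt "0 0 0.45 0 0 0 -1" --pt "0 0 0.6 0 0 0 -1"

```text
clock: 15.35
position: [0.4746, -0.2091, 0.1725]
orientation: [0.707, 0.707, 0.0, 0.0]
force: [0.4, 0.1, -0.1]
width: 0.0825
gripper_force: 0.0
```

Emit:
jog_arm --pt "0.14 -0.01 0.05 0 0 0 -1" --pt "0.28 -0.03 0.1 0 0 0 -1" --pt "0.42 -0.05 0.1 0 0 0 -1" --pt "0.56 -0.065 0.1 0 0 0 -1" --pt "0.69 -0.066 0.1 0 0 0 -1"

```text
clock: 15.77
position: [0.6493, -0.2262, 0.196]
orientation: [0.707, 0.707, 0.0, 0.0]
force: [0.3, -0.6, 0.2]
width: 0.0934
gripper_force: 0.0
```

Emit:
jog_arm --pt "0.04 0 0 0 0 0 -1" --pt "0.047 0 0 0 0 0 -1" --pt "0.047 0 0 0 0 0 -1" --pt "0.047 0 0 0 0 0 -1" --pt "0.047 0 0 0 0 0 -1"

```text
clock: 16.18
position: [0.6582, -0.2259, 0.1957]
orientation: [0.707, 0.707, 0.0, 0.0]
force: [-0.3, -0.0, -0.1]
width: 0.093
gripper_force: 0.0
```

```bash
python3 - <<'E'
from h import *
snap('w5')
a=cv2.imread('pics/w5.png')[100:300,120:420]
cv2.imwrite('pics/w5c.png',cv2.resize(a,(750,500),interpolation=cv2.INTER_CUBIC))
E
```

```text
16.18 [ 0.6582 -0.2259  0.1957] toolx [ 0.  1. -0.] tooly [ 1.    -0.     0.001] z [ 0.001 -0.    -1.   ] w 0.093
```

View pics/w5c.png

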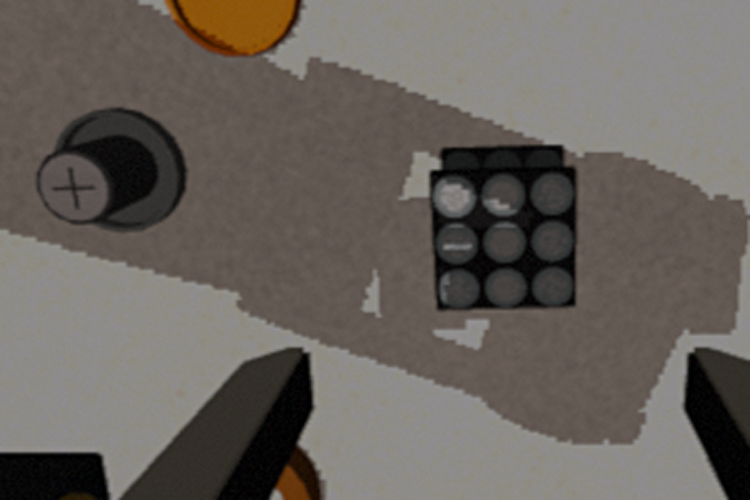

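The capacitor stands upright in its tray at (75,185) in the crop. The square block's top corners are (432,173), (576,169), (575,306) and (438,310).

```bash
python3 - <<'E'
from h import *
o,k=load('w5'); f=lambda L:[((x+.5)/2.5-.5+120,(y+.5)/2.5-.5+100) for x,y in L]
for n,L,z in [('cap',[(74,188)],.049),('tray',[(122,169)],.012),('blk',[(432,172),(576,168),(575,306),(438,310)],.068)]:
    w=ray(k,f(L),z); e=np.diff(w,axis=0)[:,:2]; print(n,w.mean(0).round(4),np.hypot(*e.T).round(3),np.arctan2(e[:,1],e[:,0]).round(3))
E
```

```text
cap [ 0.4738 -0.2075  0.049 ] [] []
tray [ 0.4768 -0.206   0.012 ] [] []
blk [ 0.6601 -0.226   0.068 ] [0.058 0.059 0.059] [ 0.027 -1.547 -3.111]
```

Emit:
jog_arm --pt "0.006 0 -0.14 0 0 0.008 -1" --pt "0.006 0 -0.29 0 0 0.008 -1" --pt "0.006 0 -0.43 0 0 0.008 -1" --pt "0.006 0 -0.54 0 0 0.008 -1" --pt "0.006 0 -0.6 0 0 0.008 -1"

```text
clock: 16.65
position: [0.6588, -0.2254, 0.0416]
orientation: [0.698, 0.716, -0.001, -0.002]
force: [-0.3, 0.4, -0.2]
width: 0.093
gripper_force: 0.0
```

Emit:
jog_arm --pt "0 0 -0.02 0 0 0 -1" --pt "0 0 -0.035 0 0 0 -0.3" --pt "0 0 -0.035 0 0 0 -0.3" --pt "0 0 -0.035 0 0 0 -0.3" --pt "0 0 -0.035 0 0 0 1" --newtons 35

```text
clock: 17.07
position: [0.6615, -0.2261, 0.0381]
orientation: [0.698, 0.716, 0.001, 0.001]
force: [0.3, -0.0, -0.5]
width: 0.071
gripper_force: 0.0
```

Emit:
jog_arm --pt "0 0 0 0 0 0 1" --pt "0 0 0 0 0 0 1" --pt "0 0 0 0 0 0 1" --pt "0 0 0 0 0 0 1" --pt "0 0 0 0 0 0 1"

```text
clock: 17.48
position: [0.6611, -0.226, 0.0372]
orientation: [0.698, 0.716, 0.0, 0.001]
force: [-2.4, 0.1, 6.0]
width: 0.0598
gripper_force: 35.0
```

Emit:
jog_arm --pt "0 0 0 0 0 0 1" --pt "0 0 0 0 0 0 1" --pt "0 0 0.01 0 0 0 1" --pt "0 0 0.03 0 0 0 1" --pt "0 0 0.06 0 0 0 1"

```text
clock: 17.9
position: [0.6602, -0.2256, 0.0505]
orientation: [0.698, 0.716, -0.0, -0.001]
force: [-0.1, 0.9, -5.2]
width: 0.0599
gripper_force: 35.0
```

The square block is held at 59.9 mm, about 5.2 N. I'll lift it and carry it over the square tray, turning +0.14 rad.

Emit:
jog_arm --pt "0 0 0.06 0 0 0 1" --pt "0 0 0.16 0 0 0 1" --pt "0 0 0.28 0 0 0 1" --pt "0 0 0.4 0 0 0 1" --pt "0 0 0.5 0 0 0 1"

```text
clock: 18.32
position: [0.6609, -0.2258, 0.18]
orientation: [0.698, 0.716, 0.0, 0.001]
force: [-0.0, 0.3, -5.0]
width: 0.0601
gripper_force: 35.0
```

Emit:
jog_arm --pt "-0.04 0.06 0.02 0 0 0.005 1" --pt "-0.11 0.16 0.02 0 0 0.014 1" --pt "-0.19 0.27 0.02 0 0 0.024 1" --pt "-0.27 0.38 0.02 0 0 0.034 1" --pt "-0.35 0.49 0.02 0 0 0.044 1"

```text
clock: 18.73
position: [0.5722, -0.1023, 0.1823]
orientation: [0.647, 0.763, 0.0, 0.0]
force: [0.5, 0.5, -3.4]
width: 0.0595
gripper_force: 35.0
```

Emit:
jog_arm --pt "-0.08 0.11 0 0 0 0 1" --pt "-0.16 0.22 0 0 0 0 1" --pt "-0.24 0.33 0 0 0 0 1" --pt "-0.31 0.43 0 0 0 0 1" --pt "-0.35 0.49 0 0 0 0 1"

```text
clock: 19.15
position: [0.4841, 0.0211, 0.1827]
orientation: [0.647, 0.763, 0.001, 0.0]
force: [-1.6, 0.1, -4.0]
width: 0.0599
gripper_force: 35.0
```

Emit:
jog_arm --pt "0 0 0 0 0 0 1" --pt "0 0 0 0 0 0 1" --pt "0 0 0 0 0 0 1" --pt "0 0 0 0 0 0 1" --pt "0 0 0 0 0 0 1"

```text
clock: 19.57
position: [0.486, 0.0186, 0.1812]
orientation: [0.647, 0.762, -0.0, -0.0]
force: [0.4, -0.9, -4.5]
width: 0.0597
gripper_force: 35.0
```

```bash
python3 - <<'E'
from h import *
snap('w6')
E
```

```text
19.57 [0.486  0.0186 0.1812] toolx [-0.162  0.987 -0.   ] tooly [ 0.987  0.162 -0.   ] z [-0. -0. -1.] w 0.0597
```

View pics/w6.png

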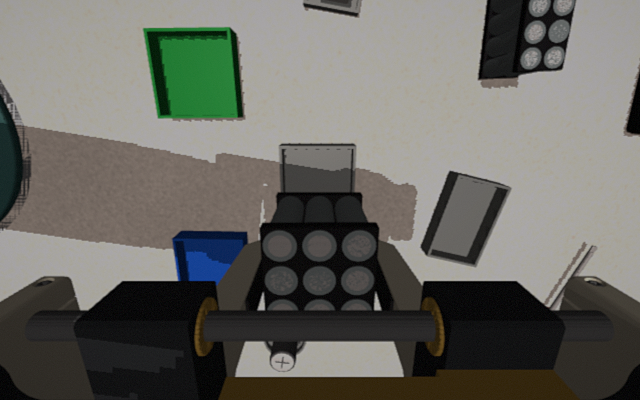

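The wrist view shows the grey square tray's far rim at (279,144)–(355,144), the held block's far top edge at (262,224)–(375,223), and the long tray at (449,172), (509,186), (478,265) and (422,251).

```bash
python3 - <<'E'
from h import *
o,k=load('w6'); Q=R.from_quat(o['orientation']).as_matrix()
r=ray(k,[(279,144),(355,144)],.025); u=Q[:,0]; print('tray rim',r.round(4),'width',np.linalg.norm(r[1]-r[0]),'centre',(r.mean(0)-.042*u).round(4), 'ang',np.arctan2(*(r[1]-r[0])[1::-1]))
b=ray(k,[(262,224),(376,223)],o['position'][2]-.0372+.068); print('block',b.round(4),np.linalg.norm(b[1]-b[0]),(b.mean(0)-.03*u).round(4))
w=ray(k,[(449,172),(509,186),(478,265),(422,251)],.025); e=np.diff(w,axis=0)[:,:2]; print('longT',w.mean(0).round(4),np.hypot(*e.T).round(3),np.arctan2(e[:,1],e[:,0]).round(3))
E
```

```text
tray rim [[0.4343 0.0612 0.025 ]
 [0.5153 0.0745 0.025 ]] width 0.08202343607611334 centre [0.4816 0.0264 0.025 ] ang 0.16232783314208515
block [[0.4524 0.0447 0.212 ]
 [0.5077 0.0543 0.212 ]] 0.05613032499782757 [0.4849 0.0199 0.212 ]
longT [0.6583 0.009  0.025 ] [0.071 0.102 0.073] [-0.063 -1.595  3.042]
```

Emit:
jog_arm --pt "-0.012 0.018 -0.1 0 0 0 1" --pt "-0.012 0.018 -0.22 0 0 0 1" --pt "-0.012 0.018 -0.34 0 0 0 1" --pt "-0.012 0.018 -0.42 0 0 0 1" --pt "-0.012 0.018 -0.46 0 0 0 1"

```text
clock: 20.03
position: [0.4816, 0.0233, 0.0631]
orientation: [0.647, 0.762, -0.001, -0.001]
force: [-0.7, -0.4, -5.2]
width: 0.0598
gripper_force: 35.0
```

Emit:
jog_arm --pt "0 0 -0.03 0 0 0 1" --pt "0 0 -0.055 0 0 0 1" --pt "0 0 -0.07 0 0 0 1" --pt "0 0 -0.08 0 0 0 1" --pt "0 0 -0.085 0 0 0 1"

```text
clock: 20.45
position: [0.4831, 0.0237, 0.0454]
orientation: [0.647, 0.762, 0.0, 0.0]
force: [0.1, -0.2, -5.0]
width: 0.0596
gripper_force: 35.0
```

Emit:
jog_arm --pt "0 0 -0.004 0 0 0 1" --pt "0 0 -0.008 0 0 0 1" --pt "0 0 -0.008 0 0 0 1" --pt "0 0 -0.008 0 0 0 1" --pt "0 0 -0.008 0 0 0 1"

```text
clock: 20.87
position: [0.4829, 0.0237, 0.0431]
orientation: [0.647, 0.762, 0.0, 0.0]
force: [0.1, 0.2, -4.0]
width: 0.0599
gripper_force: 35.0
```

Emit:
jog_arm --pt "0 0 -0.003 0 0 0 1" --pt "0 0 -0.006 0 0 0 1" --pt "0 0 -0.008 0 0 0 1" --pt "0 0 -0.009 0 0 0 1" --pt "0 0 -0.009 0 0 0 1"

```text
clock: 21.28
position: [0.4828, 0.0237, 0.0412]
orientation: [0.647, 0.762, 0.0, 0.0]
force: [-4.6, 1.2, 4.3]
width: 0.0597
gripper_force: 35.0
```

It's on the floor. I'll release and go to the long block; the current turn of 0.16 rad already matches it.

Emit:
jog_arm --pt "0 0 0.002 0 0 0 -0.4" --pt "0 0 0.002 0 0 0 -0.5" --pt "0 0 0.002 0 0 0 -0.6" --pt "0 0 0.002 0 0 0 -0.6" --pt "0 0 0.002 0 0 0 -0.6"

```text
clock: 21.7
position: [0.4828, 0.0237, 0.0412]
orientation: [0.647, 0.762, 0.0, 0.0]
force: [0.3, -0.1, 0.7]
width: 0.0738
gripper_force: 0.0
```

Emit:
jog_arm --pt "0 0 0.05 0 0 0 -0.6" --pt "0 0 0.15 0 0 0 -0.7" --pt "0 0 0.3 0 0 0 -1" --pt "0 0 0.45 0 0 0 -1" --pt "0 0 0.6 0 0 0 -1"

```text
clock: 22.12
position: [0.4823, 0.0237, 0.1939]
orientation: [0.647, 0.762, 0.0, 0.0]
force: [0.1, 0.5, 0.5]
width: 0.0917
gripper_force: 0.0
```

Emit:
jog_arm --pt "0.09 0.1 0 0 0 0 -1" --pt "0.18 0.2 0 0 0 0 -1" --pt "0.28 0.3 0 0 0 0 -1" --pt "0.37 0.4 0 0 0 0 -1" --pt "0.46 0.5 0 0 0 0 -1"

```text
clock: 22.53
position: [0.5987, 0.1501, 0.1922]
orientation: [0.647, 0.762, 0.0, 0.0]
force: [0.3, -0.0, 0.6]
width: 0.0931
gripper_force: 0.0
```

Emit:
jog_arm --pt "0.09 0.09 0 0 0 0 -1" --pt "0.16 0.18 0 0 0 0 -1" --pt "0.2 0.22 0 0 0 0 -1" --pt "0.2 0.22 0 0 0 0 -1" --pt "0.2 0.22 0 0 0 0 -1"

```text
clock: 22.95
position: [0.6478, 0.2041, 0.1914]
orientation: [0.647, 0.763, -0.0, -0.0]
force: [0.6, 0.2, 0.6]
width: 0.0928
gripper_force: 0.0
```

```bash
python3 - <<'E'
from h import *
snap('w7')
a=cv2.imread('pics/w7.png')
cv2.imwrite('pics/w7c.png',cv2.resize(a[80:290,100:380],(800,600),interpolation=cv2.INTER_CUBIC))
E
```

```text
22.95 [0.6478 0.2041 0.1914] toolx [-0.163  0.987 -0.   ] tooly [ 0.987  0.163 -0.   ] z [-0. -0. -1.] w 0.0928
```

View pics/w7c.png

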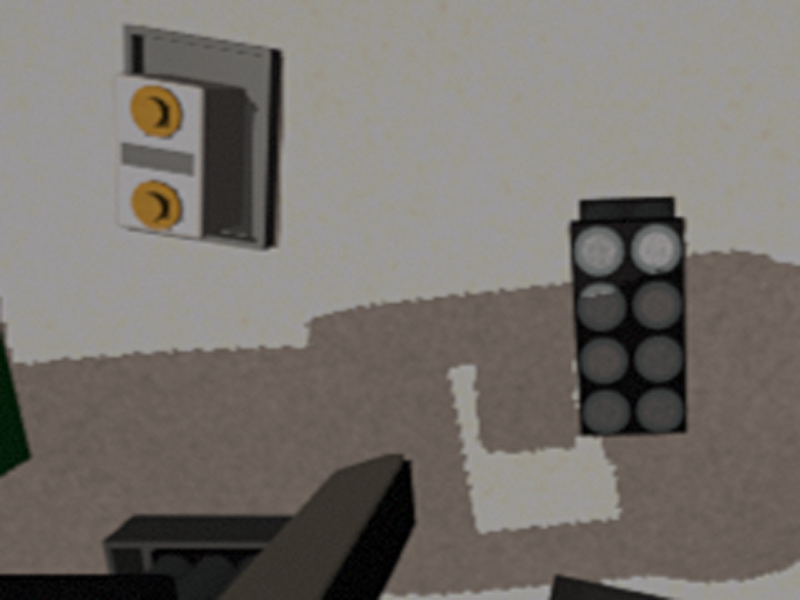

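The contactor sits in its tray at (160,155) in the crop. The long block's corners are (571,222), (686,217), (687,433) and (581,435). I'll check both.

```bash
python3 - <<'E'
from h import *
o,k=load('w7'); s=800/280; f=lambda L:[((x+.5)/s-.5+100,(y+.5)/s-.5+80) for x,y in L]
for n,L,z in [('ctray',[(123,25),(283,50),(272,250)],.012),('cont',[(118,74),(205,86),(204,238),(118,225)],.042),('blk',[(571,222),(686,217),(687,433),(581,435)],.068)]:
    w=ray(k,f(L),z); e=np.diff(w,axis=0)[:,:2]; c=(w[0]+w[2])/2 if len(w)==3 else w.mean(0)
    print(n,c.round(4),np.hypot(*e.T).round(3),np.arctan2(e[:,1],e[:,0]).round(3))
E
```

```text
ctray [0.4683 0.2397 0.012 ] [0.061 0.079] [ 0.015 -1.585]
cont [0.4686 0.2358 0.042 ] [0.031 0.055 0.032] [ 0.031 -1.562 -3.132]
blk [0.6481 0.2061 0.068 ] [0.04  0.08  0.039] [ 0.207 -1.381 -2.957]
```

The contactor is 4 mm from its tray centre, which is fine. Next I grasp the long block.

Emit:
jog_arm --pt "0 0.008 -0.14 0 0 0.008 -1" --pt "0 0.008 -0.28 0 0 0.008 -1" --pt "0 0.008 -0.42 0 0 0.008 -1" --pt "0 0.008 -0.53 0 0 0.008 -1" --pt "0 0.008 -0.59 0 0 0.008 -1"

```text
clock: 23.42
position: [0.646, 0.2045, 0.0407]
orientation: [0.638, 0.77, -0.001, -0.001]
force: [-0.1, -0.5, -0.2]
width: 0.0931
gripper_force: 0.0
```

Emit:
jog_arm --pt "0 0 -0.02 0 0 0 -1" --pt "0 0 -0.028 0 0 0 -0.3" --pt "0 0 -0.028 0 0 0 0" --pt "0 0 -0.028 0 0 0 0" --pt "0 0 -0.028 0 0 0 0" --newtons 35

```text
clock: 23.83
position: [0.6485, 0.2059, 0.0386]
orientation: [0.637, 0.77, 0.001, 0.001]
force: [-0.7, 0.7, 0.5]
width: 0.071
gripper_force: 0.0
```

Emit:
jog_arm --pt "0 0 0 0 0 0 0" --pt "0 0 0 0 0 0 0" --pt "0 0 0 0 0 0 1" --pt "0 0 0 0 0 0 1" --pt "0 0 0 0 0 0 1"

```text
clock: 24.25
position: [0.6481, 0.2058, 0.0369]
orientation: [0.637, 0.771, 0.0, 0.0]
force: [0.1, 0.4, -3.2]
width: 0.0399
gripper_force: 34.9
```

Emit:
jog_arm --pt "0 0 0 0 0 0 1" --pt "0 0 0 0 0 0 1" --pt "0 0 0 0 0 0 1" --pt "0 0 0 0 0 0 1" --pt "0 0 0 0 0 0 1"

```text
clock: 24.67
position: [0.648, 0.2058, 0.0369]
orientation: [0.637, 0.77, 0.0, 0.0]
force: [4.6, 2.2, 0.9]
width: 0.0398
gripper_force: 34.9
```

Held at 39.8 mm. I'll lift it and carry it to the long tray, turning -0.258 rad.

Emit:
jog_arm --pt "0 0 0.02 0 0 0 1" --pt "0 0 0.08 0 0 0 1" --pt "0 0 0.2 0 0 0 1" --pt "0 0 0.33 0 0 0 1" --pt "0 0 0.46 0 0 0 1"

```text
clock: 25.08
position: [0.647, 0.2055, 0.1533]
orientation: [0.637, 0.771, -0.001, -0.0]
force: [1.3, -0.1, -3.3]
width: 0.0401
gripper_force: 34.9
```

Emit:
jog_arm --pt "0.003 -0.05 0.06 0 0 -0.005 1" --pt "0.01 -0.14 0.1 0 0 -0.02 1" --pt "0.018 -0.25 0.11 0 0 -0.035 1" --pt "0.025 -0.37 0.11 0 0 -0.05 1" --pt "0.032 -0.49 0.11 0 0 -0.065 1"

```text
clock: 25.5
position: [0.6552, 0.0816, 0.1795]
orientation: [0.713, 0.701, -0.0, -0.0]
force: [0.4, -0.6, -5.5]
width: 0.0399
gripper_force: 34.9
```

Emit:
jog_arm --pt "0.006 -0.1 0 0 0 -0.01 1" --pt "0.012 -0.19 0 0 0 -0.017 1" --pt "0.017 -0.26 0 0 0 -0.017 1" --pt "0.02 -0.3 0 0 0 -0.017 1" --pt "0.02 -0.31 0 0 0 -0.017 1"

```text
clock: 25.92
position: [0.6604, 0.0039, 0.1791]
orientation: [0.732, 0.682, -0.0, -0.0]
force: [0.2, 0.4, -4.9]
width: 0.04
gripper_force: 34.9
```

Emit:
jog_arm --pt "0 0 0 0 0 0 1" --pt "0 0 0 0 0 0 1" --pt "0 0 0 0 0 0 1" --pt "0 0 0 0 0 0 1" --pt "0 0 0 0 0 0 1"

```text
clock: 26.33
position: [0.6607, 0.0064, 0.1791]
orientation: [0.731, 0.683, -0.0, -0.0]
force: [-0.4, 0.5, -4.5]
width: 0.0402
gripper_force: 34.9
```

```bash
python3 - <<'E'
from h import *
snap('w8')
E
```

```text
26.33 [0.6607 0.0064 0.1791] toolx [0.068 0.998 0.   ] tooly [ 0.998 -0.068 -0.   ] z [-0.  0. -1.] w 0.0402
```

View pics/w8.png

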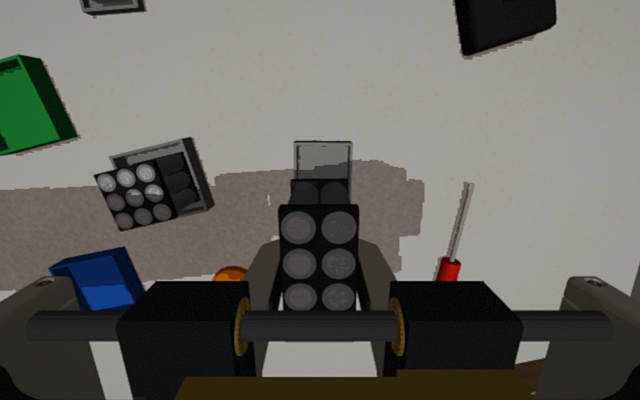

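The wrist view shows the long tray's far rim at (295,142)–(352,141) and the block's far top edge at (280,206)–(357,206). The square block sits in its tray with top corners (95,175), (153,160), (177,216) and (121,231).

```bash
python3 - <<'E'
from h import *
o,k=load('w8'); Q=R.from_quat(o['orientation']).as_matrix(); u=Q[:,0]
r=ray(k,[(294.5,142),(352,141.5)],.025); print('tray rim',r.round(4),np.linalg.norm(r[1]-r[0]),(r.mean(0)-.052*u).round(4),np.arctan2(*(r[1]-r[0])[1::-1]))
b=ray(k,[(280,206),(357,206)],o['position'][2]-.0369+.068); print('block',b.round(4),np.linalg.norm(b[1]-b[0]),(b.mean(0)-.04*u).round(4))
print('sq',ray(k,[(95,175),(153,160),(177,216),(121,231)],.072).mean(0),'sqT',ray(k,[(110,155),(213,207)],.025),ray(k,[(192,138)],.025))
E
```

```text
tray rim [[0.637  0.0607 0.025 ]
 [0.6984 0.057  0.025 ]] 0.06151262048589304 [0.6642 0.007  0.025 ] -0.05983315102993997
block [[0.6437 0.0481 0.2102]
 [0.6808 0.0456 0.2102]] 0.03712437810512444 [0.6595 0.0069 0.2102]
sq [0.48429436 0.02400681 0.072     ] sqT [[ 0.43608947  0.06056512  0.025     ]
 [ 0.53715722 -0.00581327  0.025     ]] [[0.52840733 0.07235165 0.025     ]]
```

Emit:
jog_arm --pt "0.01 0 -0.1 0 0 0 1" --pt "0.01 0 -0.22 0 0 0 1" --pt "0.01 0 -0.34 0 0 0 1" --pt "0.01 0 -0.42 0 0 0 1" --pt "0.01 0 -0.46 0 0 0 1"

```text
clock: 26.8
position: [0.6619, 0.006, 0.0607]
orientation: [0.731, 0.682, -0.001, -0.001]
force: [1.4, -0.5, -4.2]
width: 0.0398
gripper_force: 34.9
```

Emit:
jog_arm --pt "0 0 -0.03 0 0 0 1" --pt "0 0 -0.055 0 0 0 1" --pt "0 0 -0.07 0 0 0 1" --pt "0 0 -0.078 0 0 0 1" --pt "0 0 -0.082 0 0 0 1"

```text
clock: 27.22
position: [0.6636, 0.0057, 0.0443]
orientation: [0.731, 0.682, 0.0, 0.0]
force: [0.3, -0.4, -4.5]
width: 0.0398
gripper_force: 34.9
```

Emit:
jog_arm --pt "0 0 -0.004 0 0 0 1" --pt "0 0 -0.006 0 0 0 1" --pt "0 0 -0.006 0 0 0 1" --pt "0 0 -0.006 0 0 0 1" --pt "0 0 -0.006 0 0 0 1"

```text
clock: 27.63
position: [0.6633, 0.0057, 0.0424]
orientation: [0.731, 0.682, 0.0, 0.0]
force: [-0.5, 0.6, -4.5]
width: 0.0398
gripper_force: 34.9
```

Emit:
jog_arm --pt "0 0 -0.003 0 0 0 1" --pt "0 0 -0.006 0 0 0 1" --pt "0 0 -0.008 0 0 0 1" --pt "0 0 -0.008 0 0 0 1" --pt "0 0 -0.008 0 0 0 1"

```text
clock: 28.05
position: [0.6634, 0.0057, 0.0408]
orientation: [0.731, 0.682, 0.0, 0.0]
force: [-5.1, 0.3, 5.5]
width: 0.0391
gripper_force: 34.9
```

It has touched the floor. I'll release, retreat and do a final check.

Emit:
jog_arm --pt "0 0 0.002 0 0 0 0.1" --pt "0 0 0.002 0 0 0 0" --pt "0 0 0.002 0 0 0 -0.2" --pt "0 0 0.002 0 0 0 -0.2" --pt "0 0 0.002 0 0 0 -0.2"

```text
clock: 28.47
position: [0.6633, 0.0057, 0.0406]
orientation: [0.731, 0.682, 0.0, 0.0]
force: [0.1, -0.8, 0.5]
width: 0.0554
gripper_force: 0.0
```

Emit:
jog_arm --pt "0 0 0.05 0 0 0 -0.3" --pt "0 0 0.15 0 0 0 -0.5" --pt "0 0 0.3 0 0 0 -1" --pt "0 0 0.45 0 0 0 -1" --pt "0 0 0.6 0 0 0 -1"

```text
clock: 28.88
position: [0.6629, 0.0057, 0.1933]
orientation: [0.731, 0.682, 0.0, 0.0]
force: [0.2, 1.2, 0.2]
width: 0.0828
gripper_force: 0.0
```

Emit:
jog_arm --pt "-0.05 -0.12 0.06 0 0 0 -1" --pt "-0.1 -0.24 0.12 0 0 0 -1" --pt "-0.15 -0.36 0.18 0 0 0 -1" --pt "-0.2 -0.46 0.22 0 0 0 -1" --pt "-0.24 -0.54 0.24 0 0 0 -1"

```text
clock: 29.3
position: [0.6025, -0.1311, 0.2537]
orientation: [0.731, 0.682, 0.001, 0.001]
force: [0.1, 0.7, -0.3]
width: 0.0932
gripper_force: 0.0
```

Emit:
jog_arm --pt "0 0 0 0 0 0 -1" --pt "0 0 0 0 0 0 -1" --pt "0 0 0 0 0 0 -1" --pt "0 0 0 0 0 0 -1" --pt "0 0 0 0 0 0 -1"

```text
clock: 29.72
position: [0.6035, -0.1285, 0.2503]
orientation: [0.731, 0.683, -0.0, -0.0]
force: [-0.2, -0.5, 0.5]
width: 0.0933
gripper_force: 0.0
```

```bash
python3 - <<'E'
from h import *
snap('w9')
a=cv2.imread('pics/w9.png')
cv2.imwrite('pics/w9c.png',cv2.resize(a[0:300,100:500],(800,600),interpolation=cv2.INTER_CUBIC))
E
```

```text
29.72 [ 0.6035 -0.1285  0.2503] toolx [0.068 0.998 0.   ] tooly [ 0.998 -0.068 -0.001] z [-0.001  0.    -1.   ] w 0.0933
```

View pics/w9c.png

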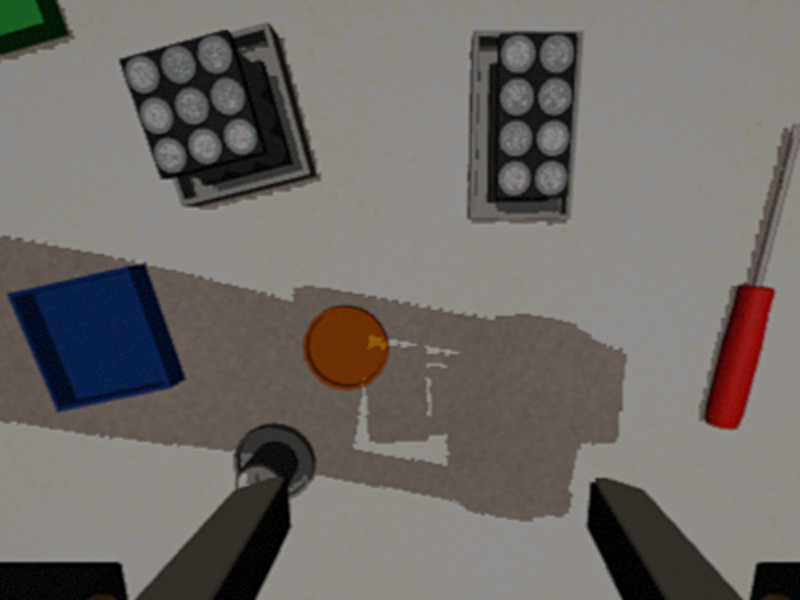

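Both blocks stand flat inside their trays. One numeric check, then I hand in.

```bash
python3 - <<'E'
from h import *
o,k=load('w9'); f=lambda L:[((x+.5)/2-.5+100,(y+.5)/2-.5) for x,y in L]
g=lambda L,z:ray(k,f(L),z).mean(0)[:2]
a=g([(498,33),(580,33),(572,197),(496,197)],.072);b=g([(473,31),(582,31),(569,221),(469,219)],.025)
c=g([(121,58),(229,32),(264,154),(161,179)],.072);d=ray(k,f([(270,25),(318,178),(187,206)]),.025);d=(d[0]+d[2])[:2]/2
print(a,b,np.hypot(*(a-b)),c,d,np.hypot(*(c-d)))
if max(np.hypot(*(a-b)),np.hypot(*(c-d)))<.010: print(arm.hand_in())
E
```

```text
[0.66350059 0.00490974] [0.66282366 0.00584439] 0.0011540394277729936 [0.48287756 0.02239882] [0.48431646 0.0238168 ] 0.0020201666629570698
the job is handed in; nothing more can be done
None
```

All four parts stand upright in their own trays, each measured within about 5 mm of its tray's centre (limit 14 mm), and the job was handed in with about 30 s on the clock; no verdict came back.

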